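# Make up two press kits on their boards

## Robot

A 6-joint arm with a two-finger parallel gripper is mounted at the origin on a cart in front of the work surface, level with it; the furniture and walls round the work are solid. World frame = base frame: x ahead of the robot, y to its left, z up, the work surface at z = 0. Lengths are in m, angles in rad, forces in N, time in s.
With the tool pointing down it reaches from about 0.375 to 0.975 m from the base axis. Payload 3.8 kg.
Tool frame: the origin (TCP) lies on the centre line of the jaws, within the pads' length; the fingertips stand 17 mm ahead of it and the grasp point (between the pads) lies 2 mm behind it (bot.tip_extent is the distance from the TCP to the fingertips, in m); z points along the fingers, y is the line along which they close (so a half turn about z gives the same grasp; the last joint's range is limited). The gripper opens to 85 mm and grips with 20 to 120 N. Pads are 22 mm wide; open, the fingers measure 114 mm over their backs; the gripper's body (76 mm by 85 mm) begins 54 mm behind the grasp point. The pads swing forward as they close: fully open they stand 13 mm farther back than shut.
Start: joints at [1.234, 0.264, 1.604, -0, 1.274, -0.037], TCP at [0.199, 0.645, 0.248] pointing down, gripper open.
Joint ranges: [-2.63, 2.63], [-0.94, 2.18], [0.31, 2.57], [-1.31, 4.45], [0, 2.66], [-2.55, 2.55]. Speed limits (rad/s): [2.57, 2.57, 3.14, 3.14, 3.14, 3.14].

## Interface

Orientations are given as a rotation vector (axis times angle).
In Python, from workcell import readout, read_camera, finish_job, bot gives the robot as it stands.
- The arm moves only by the tool jog_arm, never from a script. Its argument "deltas" is one flat list of numbers, 7 for each row, row after row: the shift along the tool's x, y, z in m, then the turn, a rotation vector about the tool's x, y, z in degrees, then the gripper command: -1 is shut, 1 is fully open, values between are in proportion. A call has 1 to 8 rows; each row is the pose to reach, as a shift and turn from the pose commanded when the call began, along the tool's axes at that moment; what a row does not reach only later rows make up. A row lasts 1/10 s, in which the tool goes at most 50 mm and 8.59 degrees, less where a joint would pass 70% of its speed; a pose out of reach is approached as far as the arm can. A call with a gripper value outside its range is refused whole. The fingers move at their own pace and stop on an object; "squeeze" is the grip in N (left out, the last holds). Time passes only in rows, so rows that repeat a pose let the fingers close. It gives the time, the measured TCP pose, the force, the opening and the grip force at its end, in the units of the state.
- readout.read_state(): the state, without advancing time (a new reading comes with each control period).
- read_camera(name): name is "side" or "top"; returns a dict with "color" (480x640x3 uint8, blue, green, red), "fx", "fy", "cx", "cy" (pixels), "origin" and "attitude" of the camera in the world. Camera axes: x right, y down, z forward; pixel columns grow to the right and rows downward; lengths in m; the calibration is good to about 2 mm. A picture is of the moment at which its call begins. There is no depth.
- finish_job(): hands the job in; it is judged then, once.
The state is a dict: "time": time; "q": joint angles; "joint_vel": joint speeds; "joint_torque": joint torques, N m; "tool_pos": TCP position; "tcp_rot": TCP orientation; "wrist_force": force on the tool from outside, world axes, zero at the start; "torque": the same for the moment, N m; "width": opening from 0.0 (shut) to 1.0 (fully open); "grip_force": force on a finger pad.
Only numpy, scipy, OpenCV 4.12 (cv2) and the standard library are available. Lean on these libraries where they do the work, as an engineer would, in place of code of your own. Each camera call takes 0.05 s, during which the arm holds its last target. There are 200 camera calls.

## Task

Make up the two kits from the things on the worktop. On the wider board, the one with the black pad, stand the tallest jar in the big pocket and one brass tube upright in the small pocket, and lay the steel lock ring flat in the middle of the pad; on the narrower board, stand the shortest jar in the big pocket and the other brass tube upright in the small pocket. Leave the middle-sized jar standing where it is.

Things in the scene. Friction and masses are not known exactly. Their poses are not given: they have to be found in the camera images.
- wide_board: Wider plywood kit board, 150x112 mm, 14 thick, two pockets and a square black rubber pad. Big pocket 74x74 at x=-33, y=0; small pocket 30x30 at x=+47, y=-30; both 10 deep with a grey floor 4 above the worktop. Pad 48x48 at x=+47, y=+28, its top 15.5 above the worktop. Fixed, place and turn vary. Origin: centre of underside, at worktop height; x lengthwise from big to small pocket, z up
- narrow_board: Narrower plywood kit board, 150x84 mm, 14 thick, two square pockets, no pad. Big pocket 74x74 at x=-33, y=0; small pocket 30x30 at x=+47, y=0; both 10 deep with a grey floor 4 above the worktop. Fixed, place and turn vary. Origin: centre of underside, at worktop height; x lengthwise from big to small pocket, z up
- tall_jar_mid (a point): White screw-cap jar with a black cap, 90 mm tall, body 53 mm across up to a height of 74 mm, cap 45 mm across; stands upright on the worktop, about 0.11 kg. The point is at its centre, half-way up (45 mm above its foot); z is its upright axis
- squat_jar_mid (a point): Grey squat screw-cap jar with a black cap, 60 mm tall, body 57 mm across up to a height of 49 mm, cap 48 mm across; stands upright on the worktop, about 0.11 kg. The point is at its centre, half-way up (30 mm above its foot); z is its upright axis
- middle_jar_mid (a point): Amber middle-sized screw-cap jar with a black cap, 75 mm tall, body 61 mm across up to a height of 62 mm, cap 52 mm across; stands upright on the worktop, about 0.11 kg; belongs to neither kit. The shelf behind it overhangs the back of the worktop at a height of 470 mm, so keep the wrist in front of it. The point is at its centre, half-way up (37.5 mm above its foot); z is its upright axis
- tube_a_mid (a point): Plain brass tube, 12 mm across and 58 mm long, standing on end on the worktop, 13 g; the two tubes are alike. The point is at its centre, half-way up (29 mm above its foot); z is along the tube
- tube_b_mid (a point): Plain brass tube, 12 mm across and 58 mm long, standing on end on the worktop, 13 g; the two tubes are alike. The point is at its centre, half-way up (29 mm above its foot); z is along the tube
- lock_ring_mid (a point): Dark grey knurled steel lock ring, 36 mm across and 8 mm thick, lying flat on the worktop, about 30 g. The point is at its centre, 4 mm above its underside; z is its axis
There are look-alikes about, which are no part of the job. Leave any blue or purple look-alike of the part that bears squat_jar_mid alone.

How it is judged:
By the outcome, as a careful person would: the job done as asked, in the order asked, and still so for the second after the job is handed in, with the robot touching nothing.
It also fails if it takes over 109 s, if anything falls off the work surface, if the arm or the gripper's body presses on something with over 40 N, if the wrist force passes 120 N, or if a joint passes its speed limit or range.

## Working session

There is one attempt and no reset: what is moved stays moved. The work goes in short steps, Python scripts to look and compute and a tool call to move; the robot and the scene stay as the last step left them, time stands still between calls to the robot, and variables do not carry over. Pictures are saved under pics/ and viewed, at most 14 in all, crops included, and the job is handed in when it is done.

Besides the shell and the picture viewer there is one more tool, called as a command line: name --argument value ..., lists and objects as JSON in quotes. jog_arm: Moves the arm, as the interface text tells. Its arguments: {"type":"object","properties":{"deltas":{"type":"array"},"squeeze":{"type":"number"}},"required":["deltas"]}

```bash
mkdir -p pics; ls; python3 - <<'E'
from workcell import readout, read_camera, bot
import cv2,numpy as np
for n in("top","side"):
    d=read_camera(n); cv2.imwrite(f"pics/{n}0.png",d["color"]); print(n,{k:np.round(d[k],4).tolist() for k in d if k!="color"})
print(readout.read_state())
E
```

```text
pics
top {'fx': 515.958, 'fy': 515.958, 'cx': 314.1657, 'cy': 237.2774, 'origin': [0.369, 0.1781, 0.9923], 'attitude': [-2.1364, 2.1752, -0.0686]}
side {'fx': 514.0275, 'fy': 514.0275, 'cx': 320.1147, 'cy': 239.7923, 'origin': [0.4208, -0.3186, 0.864], 'attitude': [-2.5852, 0.0858, -0.0291]}
{'time': 0.1, 'q': array([ 1.23411265e+00,  2.64719980e-01,  1.60522965e+00,  2.60339752e-07,
        1.27371349e+00, -3.69196000e-02]), 'joint_vel': array([-0.00068342, -0.00145561, -0.00325298,  0.00079943,  0.00033896,
       -0.00052388]), 'joint_torque': array([ 9.13437107e-04, -5.16700816e+01, -3.68592775e+01,  8.44547753e-05,
        6.22227351e-03,  4.08832435e-06]), 'tool_pos': array([0.19913162, 0.64430418, 0.24706229]), 'tcp_rot': array([-0.46904974, -3.10598924,  0.00319523]), 'wrist_force': array([ 0.02220953,  0.89031943, -0.07622441]), 'torque': array([-0.04305982,  0.01344696,  0.02455951]), 'grip_force': 0.0, 'width': 0.99691120638496}
```

View pics/top0.png

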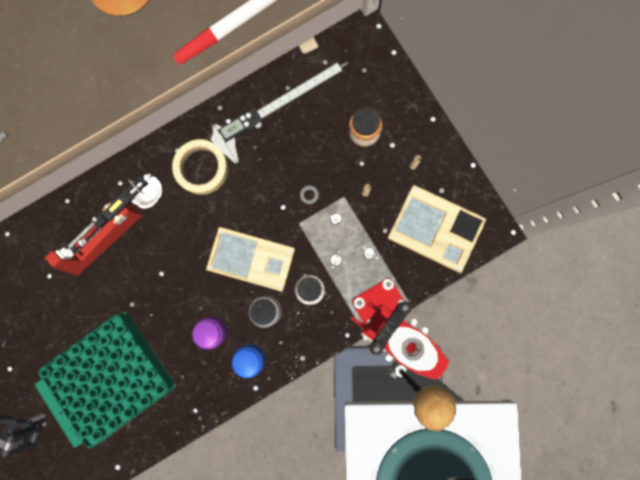

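View pics/side0.png

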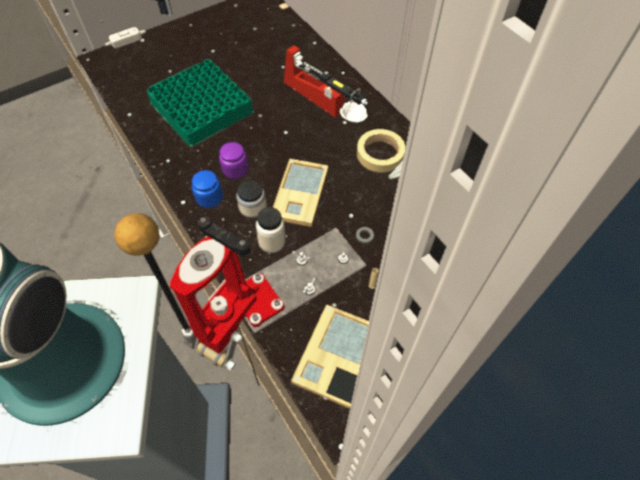

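The white jar with black cap is at top pixel (309,290), grey squat (264,312), and amber (366,127). Blue (248,362) and purple (208,333) are the look-alikes. The ring is at (309,194), the tubes at (367,190) and (416,162), the wide board at (438,228) and the narrow board at (250,259). A press sits at (410,340) with its ball at (435,408). Next I'll take an enlarged crop of the top view and measure the boards by colour.

```bash
cat >h.py <<'E'
import numpy as np,cv2
from scipy.spatial.transform import Rotation as R
from workcell import readout, read_camera, bot
def ray(c,u,v):
    return R.from_rotvec(c["attitude"]).apply([(u-c["cx"])/c["fx"],(v-c["cy"])/c["fy"],1])
def at(c,u,v,z):
    d=ray(c,u,v); o=np.array(c["origin"]); return (o+d*(z-o[2])/d[2])[:2].round(4)
def proj(c,p):
    q=R.from_rotvec(c["attitude"]).inv().apply(np.array(p)-c["origin"]); return (c["fx"]*q[0]/q[2]+c["cx"],c["fy"]*q[1]/q[2]+c["cy"])
def tri(c1,p1,c2,p2):
    d1,d2=ray(c1,*p1),ray(c2,*p2); o1,o2=map(np.array,(c1["origin"],c2["origin"]))
    s=np.linalg.lstsq(np.c_[d1,-d2],o2-o1,rcond=None)[0]; a,b=o1+d1*s[0],o2+d2*s[1]
    return ((a+b)/2).round(4),np.linalg.norm(a-b).round(4)
def goto(xyz,yaw=None,tilt0=True):
    """shift in tool axes and turn (deg) to a tool-down pose with closing line at yaw (world, rad)"""
    s=readout.read_state(); T=R.from_rotvec(s["tcp_rot"]); m=T.as_matrix()
    cur=np.arctan2(m[1,1],m[0,1])
    yaw=cur if yaw is None else cur+(yaw-cur+np.pi/2)%np.pi-np.pi/2
    y=np.array([np.cos(yaw),np.sin(yaw),0]); z=np.array([0,0,-1.]); G=R.from_matrix(np.c_[np.cross(y,z),y,z])
    r=(T.inv()*G).as_rotvec(degrees=True); d=T.inv().apply(np.array(xyz)-s["tool_pos"])
    print("shift mm",(d*1000).round(1),"turn",r.round(1),"q6",s["q"][5].round(2),"yaw",np.degrees(cur).round(1),"pos",s["tool_pos"].round(4),"t",s["time"])
E
python3 - <<'E'
from h import *
t=read_camera("top"); s=read_camera("side"); im=t["color"]
cv2.imwrite("pics/crop1.png",cv2.resize(im[95:345,190:500],None,fx=2.4,fy=2.4,interpolation=cv2.INTER_CUBIC))
print("base px",proj(t,[0,0,0])); print("ball",tri(t,(435,408),s,(137,234))); print("press top",tri(t,(411,349),s,(204,261)))
hsv=cv2.cvtColor(im,cv2.COLOR_BGR2HSV)
for n,(u0,u1,v0,v1) in dict(narrow=(200,298,222,296),wide=(384,490,180,276)).items():
    m=np.zeros(im.shape[:2],np.uint8); m[v0:v1,u0:u1]=cv2.inRange(hsv,(10,40,130),(35,255,255))[v0:v1,u0:u1]
    c=max(cv2.findContours(m,0,1)[0],key=cv2.contourArea); b=cv2.boxPoints(cv2.minAreaRect(c))
    w=np.array([at(t,*p,.014) for p in b]); print(n,b.round(1).tolist(),w.tolist(),"mean",w.mean(0),"sides",np.linalg.norm(w-np.roll(w,-1,0),axis=1))
    e=np.roll(w,-1,0)-w; print(np.degrees(np.arctan2(e[:,1],e[:,0])))
E
```

```text
base px (np.float64(432.98500709469715), np.float64(487.94254887626494))
ball (array([0.2128, 0.049 , 0.3085]), np.float64(0.0003))
press top (array([0.2769, 0.0623, 0.2072]), np.float64(0.0025))
narrow [[205.10000610351562, 269.70001220703125], [217.89999389648438, 225.1999969482422], [295.20001220703125, 247.5], [282.3999938964844, 292.0]] [[0.4063, 0.4191], [0.4913, 0.3947], [0.4455, 0.2463], [0.3617, 0.2716]] mean [0.4262   0.332925] sides [0.0884328  0.15530679 0.08753588 0.15409546]
[ -16.01659286 -107.15155134  163.20044594   73.17610701]
wide [[386.5, 238.1999969482422], [412.70001220703125, 183.1999969482422], [487.0, 218.60000610351562], [460.79998779296875, 273.6000061035156]] [[0.4599, 0.0727], [0.5646, 0.0197], [0.4934, -0.1177], [0.3905, -0.0641]] mean [ 0.4771  -0.02235] sides [0.11735029 0.15475206 0.11602314 0.15339687]
[ -26.84890752 -117.39296724  152.48525997   63.10086643]
```

View pics/crop1.png

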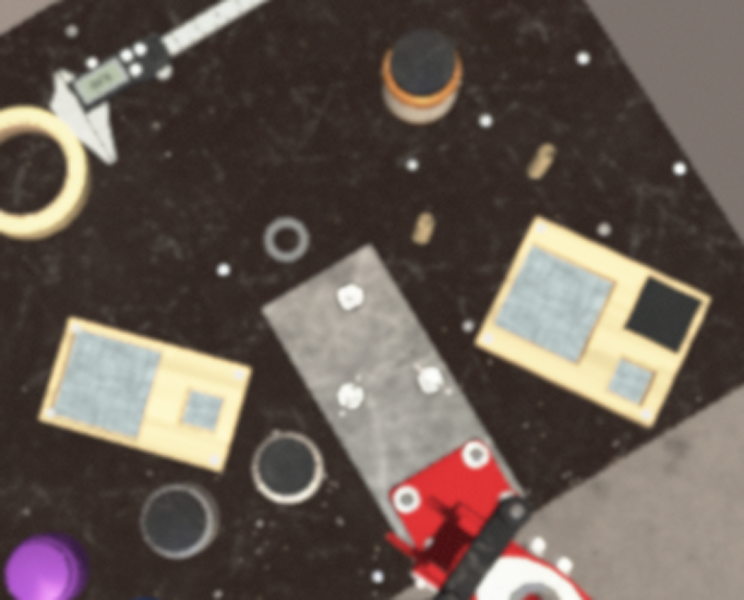

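```bash
python3 - <<'E'
from h import *
print({k:(v if not callable(v) else 'fn') for k in dir(bot) if k[0]!='_' for v in [getattr(bot,k)]})
t=read_camera("top")
for n,u,v,z in(("tall",310,289.6,.09),("squat",264.2,312.1,.06),("ring",309.2,195,.008),("tube1",366.7,190,.029),("tube2",415.4,162.1,.029),("amber",367.5,121,.075)):
    print(n,at(t,u,v,z))
for n,o,a,P in(("wide",[.4771,-.0224],-117.15,dict(big=(-33,0),small=(47,-30),pad=(47,28))),("narrow",[.4262,.3329],-107,dict(big=(-33,0),small=(47,0)))):
    c,s=np.cos(np.radians(a)),np.sin(np.radians(a))
    for k,(x,y) in P.items():
        w=np.array(o)+np.array([c*x-s*y,s*x+c*y])/1000; print(n,k,w.round(4),np.round(proj(t,[*w,.0155 if k=="pad" else .004])))
E
```

```text
{'MotionError': 'fn', 'tip_extent': 0.017}
tall [0.3656 0.2161]
squat [0.3266 0.3004]
ring [0.5473 0.2183]
tube1 [0.5506 0.1087]
tube2 [0.6019 0.0155]
amber [0.6692 0.1073]
wide big [0.4922 0.007 ] [420. 221.]
wide small [ 0.429  -0.0505] [451. 254.]
wide pad [ 0.4806 -0.077 ] [466. 226.]
narrow big [0.4358 0.3645] [235. 254.]
narrow small [0.4125 0.288 ] [274. 265.]
```

```bash
python3 -c "
from h import *
goto([.3656,.2161,.20],np.radians(25))
goto([.3656,.2161,.20])"
```

```text
shift mm [-285.5 -360.2   48. ] turn [-0.1  0.  47.8] q6 -0.04 yaw 72.8 pos [0.1992 0.6446 0.2476] t 0.25
shift mm [-285.5 -360.2   48. ] turn [-0.1 -0.  -0. ] q6 -0.04 yaw 72.8 pos [0.1992 0.6446 0.2476] t 0.25
```

jog_arm --deltas '[-0.2855, -0.36, 0.048, 0, 0, 47.8, 1, -0.2855, -0.36, 0.048, 0, 0, 47.8, 1, -0.2855, -0.36, 0.048, 0, 0, 47.8, 1, -0.2855, -0.36, 0.048, 0, 0, 47.8, 1, -0.2855, -0.36, 0.048, 0, 0, 47.8, 1, -0.2855, -0.36, 0.048, 0, 0, 47.8, 1, -0.2855, -0.36, 0.048, 0, 0, 47.8, 1, -0.2855, -0.36, 0.048, 0, 0, 47.8, 1]' --squeeze 40

```text
time: 1.05
tool_pos: [0.3437, 0.2723, 0.2067]
tcp_rot: [1.686, 2.65, 0.001]
wrist_force: [0.1, -0.3, -0.1]
width: 1.004
grip_force: 0.0
```

```bash
python3 -c "
from h import *
goto([.3656,.2161,.16],np.radians(25))
c=read_camera('side');cv2.imwrite('pics/s1.png',c['color'][140:340,120:420].repeat(2,0).repeat(2,1))"
```

```text
shift mm [-60.2  -4.   46.7] turn [0.1 0.  0.1] q6 0.18 yaw 25.1 pos [0.3437 0.2723 0.2067] t 1.05
```

View pics/s1.png

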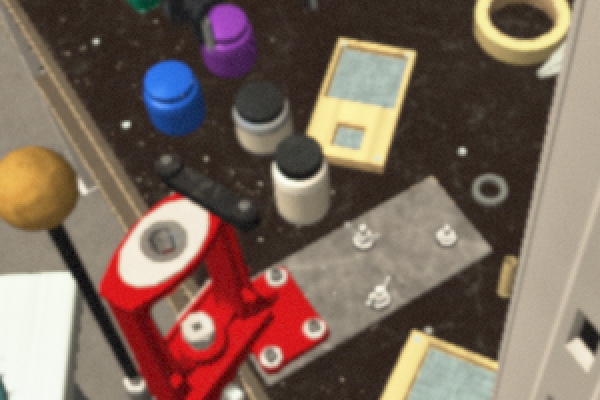

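```bash
python3 -c "
from h import *
c=read_camera('side');t=read_camera('top')
print(proj(c,[.3437,.2723,.2067]),proj(t,[.3437,.2723,.2067]),proj(t,[.199,.645,.248]),readout.read_state()['tool_pos'])
cv2.imwrite('pics/t2.png',t['color'])"
```

```text
(np.float64(249.61324701889447), np.float64(150.58685196668844)) (np.float64(269.9649964427059), np.float64(305.0623511680288)) (np.float64(8.022566320126714), np.float64(411.855197750673)) [0.344063   0.27146918 0.20635029]
```

View pics/t2.png

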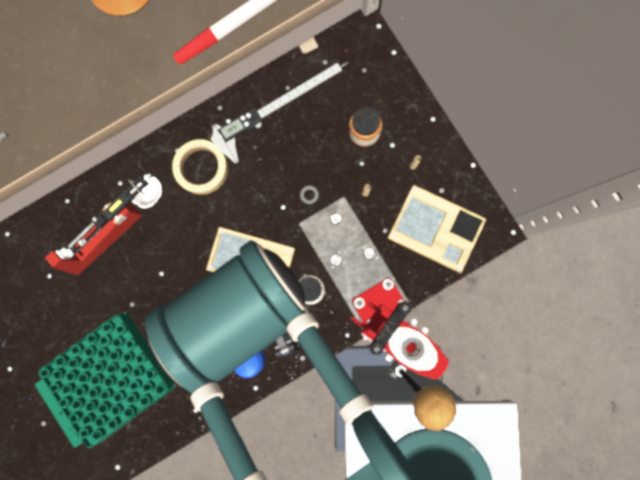

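jog_arm --deltas '[-0.06, -0.004, 0.02, 0, 0, 0, 1, -0.06, -0.004, 0.047, 0, 0, 0, 1, -0.06, -0.004, 0.09, 0, 0, 0, 1, -0.06, -0.004, 0.13, 0, 0, 0, 1, -0.06, -0.004, 0.15, 0, 0, 0, 1, -0.06, -0.004, 0.15, 0, 0, 0, -0.2, -0.06, -0.004, 0.15, 0, 0, 0, -0.2, -0.06, -0.004, 0.15, 0, 0, 0, -0.2]'

```text
time: 2.0
tool_pos: [0.3665, 0.2194, 0.0586]
tcp_rot: [1.685, 2.65, 0.004]
wrist_force: [-0.4, -0.1, -0.2]
width: 0.585
grip_force: 41.4
```

jog_arm --deltas '[0, 0, 0, 0, 0, 0, -0.2, 0, 0, 0, 0, 0, 0, -0.2]'

```text
time: 2.2
tool_pos: [0.3666, 0.219, 0.0584]
tcp_rot: [1.686, 2.649, 0.005]
wrist_force: [-0.3, 1.1, 3.8]
width: 0.582
grip_force: 41.9
```

```bash
python3 -c "
from h import *
goto([.4922,.007,.20],np.radians(25))"
```

```text
shift mm [-245.2   24.6 -141.6] turn [ 0.2 -0.   0. ] q6 0.04 yaw 25.0 pos [0.3666 0.219  0.0584] t 2.2
```

jog_arm --deltas '[0, 0, -0.05, 0, 0, 0, -0.2, 0, 0, -0.1, 0, 0, 0, -0.2, -0.05, 0.005, -0.135, 0, 0, 0, -0.2, -0.1, 0.01, -0.14, 0, 0, 0, -0.2, -0.15, 0.015, -0.14, 0, 0, 0, -0.2, -0.2, 0.02, -0.14, 0, 0, 0, -0.2, -0.245, 0.025, -0.14, 0, 0, 0, -0.2, -0.245, 0.025, -0.14, 0, 0, 0, -0.2]'

```text
time: 3.0
tool_pos: [0.4942, 0.0022, 0.1979]
tcp_rot: [1.692, 2.642, 0.0]
wrist_force: [-0.2, 0.4, -1.7]
width: 0.581
grip_force: 42.6
```

jog_arm --deltas '[0, 0, 0, 0, 0, 0, -0.2, 0, 0, 0, 0, 0, 0, -0.2]'

```text
time: 3.2
tool_pos: [0.4908, 0.0072, 0.1965]
tcp_rot: [-1.687, -2.649, -0.0]
wrist_force: [-0.9, 0.3, -1.3]
width: 0.579
grip_force: 42.6
```

```bash
python3 -c "
from h import *
goto([.4922,.007,.0624],np.radians(25))
c=read_camera('side');cv2.imwrite('pics/s3.png',c['color'])"
```

```text
shift mm [ -0.9   1.3 134.1] turn [-0.  -0.1  0. ] q6 -0.47 yaw 25.0 pos [0.4908 0.0072 0.1965] t 3.2
```

View pics/s3.png

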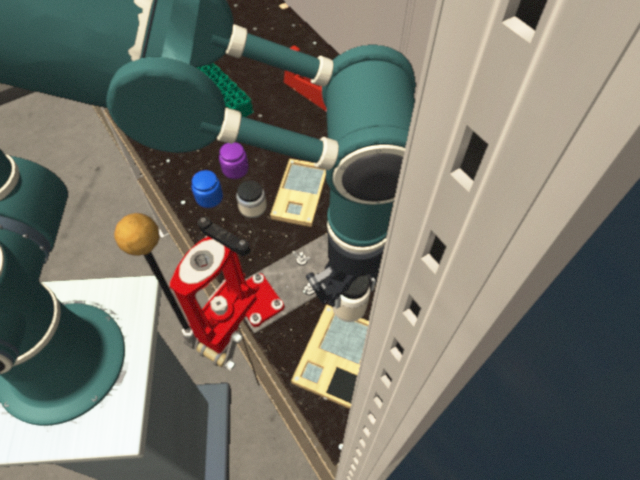

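The side picture shows the jar held at about (352,300), above the wide board. The forearm is well clear of the press ball at (137,234). I'll lower it now.

jog_arm --deltas '[0, 0.001, 0.045, 0, 0, 0, -0.2, 0, 0.001, 0.09, 0, 0, 0, -0.2, 0, 0.001, 0.115, 0, 0, 0, -0.2, 0, 0.001, 0.125, 0, 0, 0, -0.2, 0, 0.001, 0.131, 0, 0, 0, -0.2, 0, 0.001, 0.133, 0, 0, 0, -0.2, 0, 0.001, 0.133, 0, 0, 0, -0.2, 0, 0.001, 0.133, 0, 0, 0, -0.2]'

```text
time: 4.05
tool_pos: [0.4938, 0.0071, 0.0653]
tcp_rot: [1.686, 2.648, 0.002]
wrist_force: [-0.7, 0.1, -1.1]
width: 0.581
grip_force: 42.6
```

jog_arm --deltas '[0, 0, 0, 0, 0, 0, 0.4, 0, 0, 0, 0, 0, 0, 0.8, 0, 0, 0, 0, 0, 0, 0.8, 0, 0, -0.02, 0, 0, 0, 0.8, 0, 0, -0.06, 0, 0, 0, 0.8, 0, 0, -0.1, 0, 0, 0, 0.8, 0, 0, -0.13, 0, 0, 0, 0.8]'

```text
time: 4.75
tool_pos: [0.4932, 0.0069, 0.1964]
tcp_rot: [1.686, 2.648, 0.002]
wrist_force: [0.5, -0.1, 1.2]
width: 0.902
grip_force: 0.0
```

```bash
python3 -c "
from h import *
goto([.5506,.1087,.19],np.radians(-30))
goto([.5506,.1087,.19],np.radians(60))"
```

```text
shift mm [68.  95.1  6.6] turn [ 0.2 -0.  55. ] q6 -0.47 yaw 25.0 pos [0.4932 0.0069 0.1964] t 4.75
shift mm [68.  95.1  6.6] turn [  0.1   0.1 -35. ] q6 -0.47 yaw 25.0 pos [0.4932 0.0069 0.1964] t 4.75
```

jog_arm --deltas '[0.034, 0.0475, 0, 0, 0, 8.5, 0.2, 0.068, 0.095, 0, 0, 0, 17, 0.2, 0.068, 0.095, 0, 0, 0, 25.5, 0.2, 0.068, 0.095, 0, 0, 0, 34, 0.2, 0.068, 0.095, 0, 0, 0, 42.5, 0.2, 0.068, 0.095, 0.2, 0, 52, 0.2, 0.068, 0.095, 0.04, 0, 0, 52, 0.2, 0.068, 0.095, 0.05, 0, 0, 52, 0.2]'

```text
$.deltas: bad value
```

```bash
python3 -c "
from h import *
goto([.5506,.1087,.048],np.radians(-27))
c=read_camera('top');cv2.imwrite('pics/t4.png',cv2.resize(c['color'][120:300,280:500],None,fx=3,fy=3))"
```

```text
shift mm [ 68.1  94.7 148.6] turn [ 0.2  0.  52. ] q6 -0.47 yaw 25.0 pos [0.4932 0.0069 0.1964] t 4.75
```

View pics/t4.png

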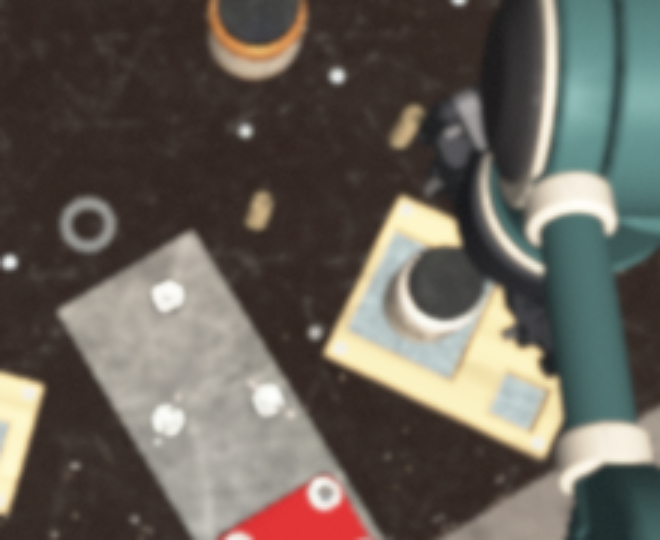

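The tall jar stands in the big pocket at crop (440,290). Tube 1 is at crop (260,210) and tube 2 at (406,127), both as measured. The last move was refused because one row was short a value, so I'm resending it.

jog_arm --deltas '[0.034, 0.0475, 0, 0, 0, 8.5, 0.2, 0.068, 0.095, 0, 0, 0, 17, 0.2, 0.068, 0.095, 0, 0, 0, 25.5, 0.2, 0.068, 0.095, 0, 0, 0, 34, 0.2, 0.068, 0.095, 0, 0, 0, 42.5, 0.2, 0.068, 0.095, 0.02, 0, 0, 52, 0.2, 0.068, 0.095, 0.06, 0, 0, 52, 0.2, 0.068, 0.095, 0.06, 0, 0, 52, 0.2]'

```text
time: 5.6
tool_pos: [0.5452, 0.1081, 0.1283]
tcp_rot: [-2.675, -1.64, 0.016]
wrist_force: [-1.6, -0.1, -0.9]
width: 0.596
grip_force: 0.0
```

```bash
python3 -c "
from h import *
goto([.5506,.1087,.048],np.radians(-27))"
```

```text
shift mm [ 3.5  5.2 80.2] turn [-0.5  0.4  0. ] q6 0.62 yaw -27.0 pos [0.5452 0.1081 0.1283] t 5.6
```

jog_arm --deltas '[0, 0, 0, 0, 0, 0, 0.2, 0, 0, 0.04, 0, 0, 0, 0.2, 0, 0, 0.08, 0, 0, 0, 0.2, 0, 0, 0.086, 0, 0, 0, 0.2, 0, 0, 0.086, 0, 0, 0, 0.2]'

```text
time: 6.1
tool_pos: [0.5497, 0.1087, 0.0481]
tcp_rot: [-2.678, -1.642, 0.002]
wrist_force: [0.1, -0.3, 0.0]
width: 0.602
grip_force: 0.0
```

jog_arm --deltas '[0, 0, 0, 0, 0, 0, -0.5, 0, 0, 0, 0, 0, 0, -1, 0, 0, 0, 0, 0, 0, -1, 0, 0, 0, 0, 0, 0, -1, 0, 0, 0, 0, 0, 0, -1]' --squeeze 25

```text
time: 6.6
tool_pos: [0.5516, 0.1091, 0.05]
tcp_rot: [2.677, 1.641, 0.006]
wrist_force: [-0.7, 0.6, 6.2]
width: 0.131
grip_force: 27.0
```

```bash
python3 -c "
from h import *
goto([.4285,-.0520,.15],np.radians(-27))"
```

```text
shift mm [-199.2  -36.3 -100.6] turn [ 0.2 -0.1  0. ] q6 0.62 yaw -27.0 pos [0.5516 0.1091 0.05  ] t 6.6
```

jog_arm --deltas '[0, 0, -0.05, 0, 0, 0, -1, 0, 0, -0.1, 0, 0, 0, -1, -0.04, -0.007, -0.13, 0, 0, 0, -1, -0.085, -0.015, -0.13, 0, 0, 0, -1, -0.13, -0.024, -0.13, 0, 0, 0, -1, -0.175, -0.032, -0.13, 0, 0, 0, -1, -0.199, -0.036, -0.13, 0, 0, 0, -1, -0.199, -0.036, -0.13, 0, 0, 0, -1]'

```text
time: 7.4
tool_pos: [0.4254, -0.054, 0.1779]
tcp_rot: [2.68, 1.637, -0.001]
wrist_force: [0.1, 0.6, -1.2]
width: 0.133
grip_force: 26.4
```

jog_arm --deltas '[0, 0, 0, 0, 0, 0, -1, 0, 0, 0, 0, 0, 0, -1]'

```text
time: 7.6
tool_pos: [0.4281, -0.0517, 0.1782]
tcp_rot: [2.678, 1.642, 0.002]
wrist_force: [0.4, -0.1, 0.4]
width: 0.133
grip_force: 26.4
```

```bash
python3 -c "
from h import *
goto([.4285,-.0520,.054],np.radians(-27))
t=read_camera('top');s=read_camera('side')
cv2.imwrite('pics/ts5.png',np.hstack([x.repeat(2,0).repeat(2,1) for x in (t['color'][170:370,380:580],s['color'][230:430,230:430])]))"
```

```text
shift mm [ -0.2   0.3 124.2] turn [ 0.1 -0.   0. ] q6 0.29 yaw -27.0 pos [ 0.4281 -0.0517  0.1782] t 7.6
```

View pics/ts5.png

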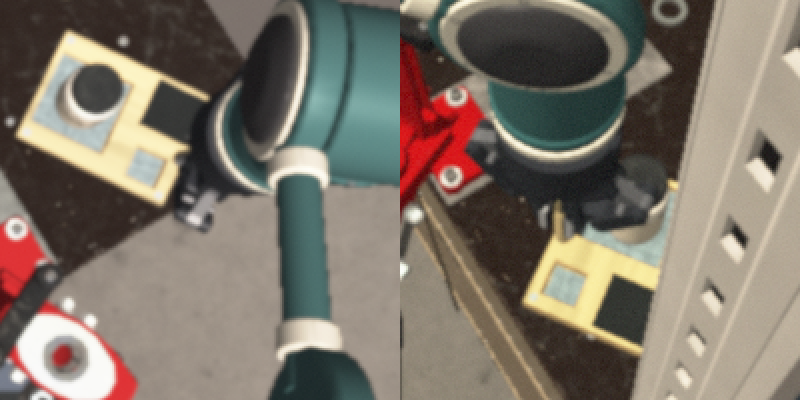

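The left view shows the jar seated and the small pocket free at (147,165). In the right view the tube hangs upright at (560,215), above the small pocket. Lowering it now.

jog_arm --deltas '[0, 0, 0.045, 0, 0, 0, -1, 0, 0, 0.085, 0, 0, 0, -1, 0, 0, 0.1, 0, 0, 0, -1, 0, 0, 0.112, 0, 0, 0, -1, 0, 0, 0.119, 0, 0, 0, -1, 0, 0, 0.123, 0, 0, 0, -1, 0, 0, 0.123, 0, 0, 0, -1, 0, 0, 0.123, 0, 0, 0, -1]'

```text
time: 8.5
tool_pos: [0.4284, -0.0523, 0.0556]
tcp_rot: [2.677, 1.641, 0.002]
wrist_force: [0.0, 1.2, 0.0]
width: 0.132
grip_force: 26.4
```

```bash
python3 -c "
from h import *
goto([.4285,-.0520,.054],np.radians(-27))"
```

```text
shift mm [ 0.3 -0.   1.6] turn [ 0.1 -0.   0. ] q6 0.29 yaw -27.0 pos [ 0.4284 -0.0523  0.0556] t 8.5
```

jog_arm --deltas '[0, 0, 0.001, 0, 0, 0, -1, 0, 0, 0.0015, 0, 0, 0, -0.6, 0, 0, 0.0015, 0, 0, 0, -0.4, 0, 0, 0.0015, 0, 0, 0, -0.4, 0, 0, -0.02, 0, 0, 0, -0.4, 0, 0, -0.06, 0, 0, 0, -0.4, 0, 0, -0.1, 0, 0, 0, -0.4, 0, 0, -0.14, 0, 0, 0, 0]'

```text
time: 9.3
tool_pos: [0.4269, -0.0521, 0.196]
tcp_rot: [-2.678, -1.642, 0.001]
wrist_force: [1.5, -0.3, 0.5]
width: 0.456
grip_force: 0.0
```

```bash
python3 -c "
from h import *
goto([.5473,.2183,.20],np.radians(-59.4))
goto([.5473,.2183,.20],np.radians(-62))"
```

```text
shift mm [295.6 -15.4  -4. ] turn [-0.   0.  32.4] q6 0.29 yaw -27.0 pos [ 0.4269 -0.0521  0.196 ] t 9.3
shift mm [295.6 -15.4  -4. ] turn [-0.  0. 35.] q6 0.29 yaw -27.0 pos [ 0.4269 -0.0521  0.196 ] t 9.3
```

jog_arm --deltas '[0.05, -0.002, 0, 0, 0, 8.5, 0.2, 0.1, -0.005, 0, 0, 0, 17, 0.2, 0.15, -0.007, 0, 0, 0, 25.5, 0.2, 0.2, -0.01, 0, 0, 0, 33, 0.2, 0.245, -0.013, 0, 0, 0, 35, 0.2, 0.285, -0.015, 0, 0, 0, 35, 0.2, 0.296, -0.0155, 0.01, 0, 0, 35, 0.2, 0.296, -0.0155, 0.03, 0, 0, 35, 0.2]'

```text
time: 10.1
tool_pos: [0.5505, 0.2223, 0.1664]
tcp_rot: [-3.046, -0.765, -0.009]
wrist_force: [0.2, -0.4, -0.9]
width: 0.597
grip_force: 0.0
```

jog_arm --deltas '[0, 0, 0.04, 0, 0, 0, 0.2, 0, 0, 0.08, 0, 0, 0, 0.2, 0, 0, 0.1, 0, 0, 0, 0.2, 0, 0, 0.1, 0, 0, 0, 0.2]'

```text
time: 10.5
tool_pos: [0.5443, 0.2174, 0.0604]
tcp_rot: [3.047, 0.761, -0.013]
wrist_force: [-1.0, -1.2, 0.0]
width: 0.6
grip_force: 0.0
```

```bash
python3 -c "
from h import *
goto([.5473,.2183,.020],np.radians(-62))
t=read_camera('top');s=read_camera('side')
cv2.imwrite('pics/ts6.png',np.hstack([x.repeat(2,0).repeat(2,1) for x in (t['color'][120:320,300:500],s['color'][150:350,250:450])]))"
```

```text
shift mm [ 3.4  0.7 40.4] turn [-0.1  0.5  0. ] q6 1.42 yaw -62.0 pos [0.5443 0.2174 0.0604] t 10.5
```

View pics/ts6.png

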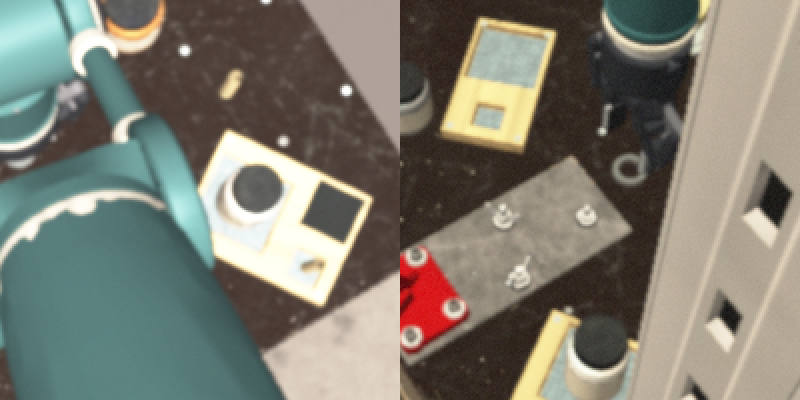

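The tube stands upright in the small pocket at (312,264). The ring is at (630,170) in the right half, below the fingers. I'll check its position from the side camera.

```bash
python3 -c "
from h import *
s=read_camera('side');print(at(s,365,235,.006))
goto([.5473,.2183,.022],np.radians(-62))"
```

```text
[0.5487 0.2176]
shift mm [-1.8 -0.2 44. ] turn [ 0.  -0.1  0. ] q6 1.42 yaw -62.0 pos [0.5489 0.2189 0.066 ] t 10.65
```

jog_arm --deltas '[-0.001, 0, 0.03, 0, 0, 0, 0, -0.001, 0, 0.04, 0, 0, 0, 0, -0.001, 0, 0.044, 0, 0, 0, 0, -0.001, 0, 0.044, 0, 0, 0, 0, -0.001, 0, 0.044, 0, 0, 0, 0]'

```text
time: 11.15
tool_pos: [0.5479, 0.2185, 0.0219]
tcp_rot: [-3.048, -0.761, -0.003]
wrist_force: [0.4, -0.2, -0.1]
width: 0.501
grip_force: 0.0
```

jog_arm --deltas '[0, 0, 0.001, 0, 0, 0, 0, 0, 0, 0.0025, 0, 0, 0, 0, 0, 0, 0.0025, 0, 0, 0, 0]'

```text
time: 11.45
tool_pos: [0.547, 0.2182, 0.0184]
tcp_rot: [-3.048, -0.761, -0.0]
wrist_force: [-0.2, -0.0, -0.0]
width: 0.502
grip_force: 0.0
```

jog_arm --deltas '[0, 0, 0, 0, 0, 0, -0.3, 0, 0, 0, 0, 0, 0, -0.5, 0, 0, 0, 0, 0, 0, -0.5, 0, 0, 0, 0, 0, 0, -0.5]'

```text
time: 11.85
tool_pos: [0.547, 0.2181, 0.0186]
tcp_rot: [3.048, 0.761, 0.0]
wrist_force: [-0.4, -1.0, 5.2]
width: 0.383
grip_force: 24.8
```

jog_arm --deltas '[0, 0, -0.05, 0, 0, 0, -0.5, 0, 0, -0.1, 0, 0, 0, -0.5, 0, 0, -0.15, 0, 0, 0, -0.5, 0, 0, -0.18, 0, 0, 0, -0.5, 0, 0, -0.18, 0, 0, 0, -0.5]'

```text
time: 12.35
tool_pos: [0.5508, 0.2196, 0.2047]
tcp_rot: [-3.047, -0.76, -0.019]
wrist_force: [1.6, 0.2, 0.3]
width: 0.389
grip_force: 25.2
```

```bash
python3 -c "
from h import *
goto([.4806,-.077,.2],np.radians(-117.15))"
```

```text
shift mm [-201.3  228.8    2.8] turn [-0.2 -0.7 55.2] q6 1.42 yaw -62.0 pos [0.5508 0.2196 0.2047] t 12.35
```

jog_arm --deltas '[-0.033, 0.037, 0, 0, 0, 8, -0.5, -0.065, 0.074, 0, 0, 0, 16, -0.5, -0.098, 0.111, 0, 0, 0, 24, -0.5, -0.13, 0.148, 0, 0, 0, 32, -0.5, -0.163, 0.185, 0, 0, 0, 40, -0.5, -0.19, 0.216, 0, 0, 0, 48, -0.5, -0.198, 0.226, 0, 0, 0, 55, -0.5, -0.198, 0.226, 0, 0, 0, 55, -0.5]'

```text
time: 13.15
tool_pos: [0.4771, -0.076, 0.1967]
tcp_rot: [3.053, -0.739, -0.003]
wrist_force: [-0.1, -0.2, -1.2]
width: 0.389
grip_force: 25.2
```

jog_arm --deltas '[0, 0, 0, 0, 0, 0, -0.5, 0, 0, 0, 0, 0, 0, -0.5, 0, 0, 0, 0, 0, 0, -0.5]'

```text
time: 13.45
tool_pos: [0.4785, -0.0733, 0.1979]
tcp_rot: [-3.056, 0.728, 0.001]
wrist_force: [0.3, -0.1, 0.2]
width: 0.387
grip_force: 25.2
```

```bash
python3 -c "
from h import *
goto([.4806,-.077,.0355],np.radians(-117.15))"
```

```text
shift mm [  3.7   2.4 162.4] turn [-0.   0.   0.3] q6 1.84 yaw -116.8 pos [ 0.4785 -0.0733  0.1979] t 13.45
```

jog_arm --deltas '[0.0035, 0.0025, 0.045, 0, 0, 0, -0.5, 0.0035, 0.0025, 0.09, 0, 0, 0, -0.5, 0.0035, 0.0025, 0.13, 0, 0, 0, -0.5, 0.0035, 0.0025, 0.14, 0, 0, 0, -0.5, 0.0035, 0.0025, 0.14, 0, 0, 0, -0.5, 0.0035, 0.0025, 0.14, 0, 0, 0, -0.5]'

```text
time: 14.05
tool_pos: [0.482, -0.0781, 0.0598]
tcp_rot: [-3.055, 0.731, -0.004]
wrist_force: [0.2, 0.1, 0.3]
width: 0.387
grip_force: 25.2
```

```bash
python3 -c "
from h import *
goto([.4806,-.077,.0355],np.radians(-117.15))
t=read_camera('top');s=read_camera('side')
cv2.imwrite('pics/ts7.png',np.hstack([cv2.resize(x,(400,400)) for x in (t['color'][170:310,400:540],s['color'][300:430,260:390])]))"
```

```text
shift mm [-1.8 -0.3 24.3] turn [-0.  -0.1  0.2] q6 1.83 yaw -116.9 pos [ 0.482  -0.0781  0.0598] t 14.05
```

View pics/ts7.png

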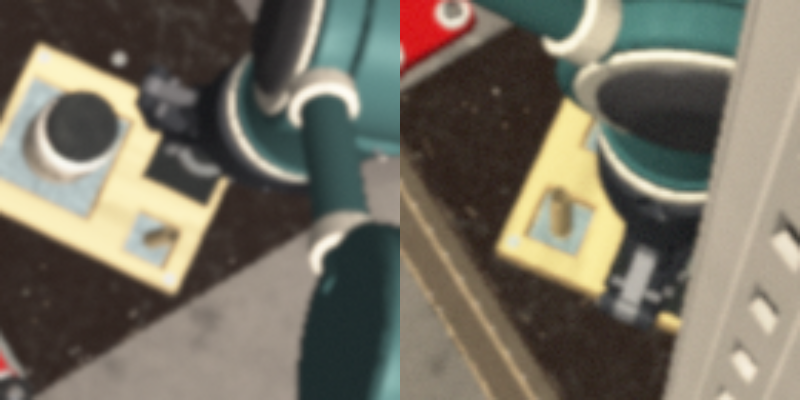

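The tube stands upright in the small pocket, at (155,235) on the left and (560,215) on the right. The ring's lower edge shows over the pad at about (200,165). Lowering it now.

jog_arm --deltas '[-0.001, 0, 0.012, 0, 0, 0, -0.5, -0.001, 0, 0.018, 0, 0, 0, -0.5, -0.001, 0, 0.021, 0, 0, 0, -0.5, -0.001, 0, 0.022, 0, 0, 0, -0.5, -0.001, 0, 0.022, 0, 0, 0, -0.5, -0.001, 0, 0.022, 0, 0, 0, -0.5]'

```text
time: 14.75
tool_pos: [0.4796, -0.0778, 0.0363]
tcp_rot: [3.055, -0.733, 0.0]
wrist_force: [-0.1, 0.2, -1.4]
width: 0.391
grip_force: 25.2
```

```bash
python3 -c "
from h import *
goto([.4806,-.077,.0345],np.radians(-117.15))"
```

```text
shift mm [ 0.6 -1.2  1.8] turn [-0.  -0.   0.2] q6 1.83 yaw -117.0 pos [ 0.4796 -0.0778  0.0363] t 14.75
```

jog_arm --deltas '[0.0005, -0.001, 0.0015, 0, 0, 0, -0.5, 0.0005, -0.001, 0.0017, 0, 0, 0, -0.5, 0.0005, -0.001, 0.0017, 0, 0, 0, -0.1, 0.0005, -0.001, 0.0017, 0, 0, 0, 0, 0.0005, -0.001, 0, 0, 0, 0, 0, 0.0005, -0.001, -0.03, 0, 0, 0, 0, 0.0005, -0.001, -0.08, 0, 0, 0, 0, 0.0005, -0.001, -0.13, 0, 0, 0, 0.2]'

```text
time: 15.55
tool_pos: [0.4792, -0.0769, 0.1669]
tcp_rot: [3.055, -0.733, -0.004]
wrist_force: [-0.1, -0.4, 0.1]
width: 0.602
grip_force: 0.0
```

jog_arm --deltas '[0, 0, -0.04, 0, 0, 0, 0.6, 0, 0, -0.04, 0, 0, 0, 1]'

```text
time: 15.75
tool_pos: [0.485, -0.078, 0.214]
tcp_rot: [-3.055, 0.733, -0.022]
wrist_force: [0.3, -0.2, 0.4]
width: 0.913
grip_force: 0.0
```

```bash
python3 -c "
from h import *
goto([.3266,.3004,.20],np.radians(25))
goto([.3266,.3004,.20],np.radians(-55))"
```

```text
shift mm [-313.  -265.4   10.7] turn [-0.5 -0.7 38. ] q6 1.83 yaw -117.0 pos [ 0.485 -0.078  0.214] t 15.75
shift mm [-313.  -265.4   10.7] turn [  0.2  -0.8 -62. ] q6 1.83 yaw -117.0 pos [ 0.485 -0.078  0.214] t 15.75
```

jog_arm --deltas '[-0.038, -0.032, -0.01, 0, 0, -8.5, 1, -0.075, -0.064, -0.01, 0, 0, -17, 1, -0.112, -0.096, -0.01, 0, 0, -25.5, 1, -0.15, -0.128, -0.01, 0, 0, -34, 1, -0.188, -0.16, -0.01, 0, 0, -42.5, 1, -0.225, -0.192, -0.01, 0, 0, -51, 1, -0.262, -0.224, -0.01, 0, 0, -59.5, 1, -0.3, -0.256, -0.01, 0, 0, -68, 1]'

```text
time: 16.55
tool_pos: [0.3278, 0.2886, 0.2159]
tcp_rot: [2.939, 1.11, 0.001]
wrist_force: [0.9, -0.0, 0.4]
width: 0.997
grip_force: 0.0
```

jog_arm --deltas '[0, 0, 0, 0, 0, 0, 1, 0, 0, 0, 0, 0, 0, 1, 0, 0, 0, 0, 0, 0, 1]'

```text
time: 16.85
tool_pos: [0.3291, 0.2862, 0.2157]
tcp_rot: [2.942, 1.099, -0.001]
wrist_force: [0.3, -0.7, 0.3]
width: 1.001
grip_force: 0.0
```

```bash
python3 -c "
from h import *
goto([.3266,.3004,.042],np.radians(-49))
t=read_camera('top');s=read_camera('side')
cv2.imwrite('pics/ts8.png',np.hstack([cv2.resize(x,(400,400)) for x in (t['color'][170:290,380:500],s['color'][130:290,150:310])]))"
```

```text
shift mm [  7.6 -12.5 173.6] turn [ 0.   0.1 -0. ] q6 1.52 yaw -49.0 pos [0.3291 0.2862 0.2157] t 16.85
```

View pics/ts8.png

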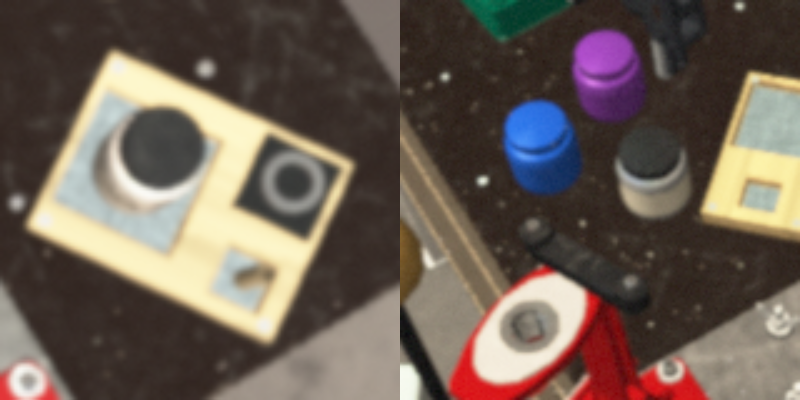

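The left half shows the jar, tube and ring in place, with the ring at (292,182) near the middle of the pad. The right half shows the gripper beyond the grey jar at (655,172), clear of blue (540,145) and purple (610,75). I'll measure how well the ring is centred.

```bash
python3 -c "
from h import *
t=read_camera('top');im=cv2.resize(t['color'][170:290,380:500],None,fx=4,fy=4,interpolation=cv2.INTER_CUBIC)
g=cv2.cvtColor(im,cv2.COLOR_BGR2GRAY); hsv=cv2.cvtColor(im,cv2.COLOR_BGR2HSV)
w=lambda p:at(t,380+(p[0]+.5)/4-.5,170+(p[1]+.5)/4-.5,p[2])
# pad: dark pixels + ring within ply; ring: brighter non-ply within pad
ply=cv2.inRange(hsv,(10,60,130),(35,255,255))
ply=cv2.morphologyEx(ply,cv2.MORPH_OPEN,np.ones((5,5)))
cs,h=cv2.findContours(ply,cv2.RETR_CCOMP,cv2.CHAIN_APPROX_NONE)
for c,hh in zip(cs,h[0]):
    if cv2.contourArea(c)<800: continue
    r=cv2.minAreaRect(c); print('hole' if hh[3]>=0 else 'outer',np.round(r[0]),np.round(r[1]),round(r[2],1),w([*r[0],.0155]))
    if hh[3]>=0 and r[0][0]>320 and r[0][1]<260:
        m=np.zeros_like(g); cv2.drawContours(m,[c],-1,255,-1); m=cv2.erode(m,np.ones((15,15)))
        v,b=cv2.threshold(g[m>0],0,255,cv2.THRESH_OTSU); b=((g>v)&(m>0)).astype(np.uint8)
        rc=max(cv2.findContours(b,0,1)[0],key=cv2.contourArea); e=cv2.minEnclosingCircle(rc); print('ring',e,w([*e[0],.0235]))
"
```

```text
outer [228. 235.] [331. 245.] 25.3 [ 0.4766 -0.0222]
hole [197. 301.] [316.  81.] 25.6 [ 0.4455 -0.0065]
hole [298. 286.] [141.  36.] 21.3 [ 0.4516 -0.0539]
hole [345. 224.] [99. 96.] 25.4 [ 0.4808 -0.077 ]
ring ((351.635498046875, 218.08126831054688), 38.318946838378906) [ 0.4825 -0.0782]
hole [184. 196.] [201. 195.] 25.6 [ 0.4956 -0.0022]
```

The ring is 2 mm off the pad centre, which is fine. Now the squat jar.

jog_arm --deltas '[0.0075, -0.0125, 0, 0, 0, 0, 1, 0.0075, -0.0125, 0.045, 0, 0, 0, 1, 0.0075, -0.0125, 0.09, 0, 0, 0, 1, 0.0075, -0.0125, 0.135, 0, 0, 0, 1, 0.0075, -0.0125, 0.165, 0, 0, 0, 1, 0.0075, -0.0125, 0.174, 0, 0, 0, 1, 0.0075, -0.0125, 0.174, 0, 0, 0, 1, 0.0075, -0.0125, 0.174, 0, 0, 0, 1]'

```text
time: 17.8
tool_pos: [0.3279, 0.3025, 0.0436]
tcp_rot: [-2.942, -1.099, -0.004]
wrist_force: [0.6, 0.2, -0.0]
width: 0.999
grip_force: 0.0
```

jog_arm --deltas '[0, 0, 0, 0, 0, 0, 0.3, 0, 0, 0, 0, 0, 0, -0.2, 0, 0, 0, 0, 0, 0, -0.2, 0, 0, 0, 0, 0, 0, -0.2, 0, 0, 0, 0, 0, 0, -0.2]' --squeeze 40

```text
time: 18.3
tool_pos: [0.3278, 0.3027, 0.0443]
tcp_rot: [-2.941, -1.1, -0.005]
wrist_force: [-1.8, -1.0, 6.5]
width: 0.645
grip_force: 41.3
```

jog_arm --deltas '[0, 0, -0.05, 0, 0, 0, -0.2, 0, 0, -0.08, 0, 0, 0, -0.2, 0, 0, -0.1, 0, 0, 0, -0.2, 0, 0, -0.1, 0, 0, 0, -0.2, 0, 0, -0.1, 0, 0, 0, -0.2]'

```text
time: 18.8
tool_pos: [0.3266, 0.3016, 0.1425]
tcp_rot: [-2.942, -1.101, -0.002]
wrist_force: [-0.2, 0.4, -2.1]
width: 0.639
grip_force: 43.6
```

```bash
python3 -c "
from h import *
goto([.4358,.3645,.14],np.radians(-49))"
```

```text
shift mm [123.6  24.2   2.7] turn [ 0.  -0.1  0. ] q6 1.54 yaw -49.0 pos [0.3266 0.3016 0.1425] t 18.8
```

jog_arm --deltas '[0.045, 0.009, 0, 0, 0, 0, -0.2, 0.09, 0.018, 0, 0, 0, 0, -0.2, 0.124, 0.024, 0, 0, 0, 0, -0.2, 0.124, 0.024, 0, 0, 0, 0, -0.2, 0.124, 0.024, 0.03, 0, 0, 0, -0.2, 0.124, 0.024, 0.06, 0, 0, 0, -0.2, 0.124, 0.024, 0.07, 0, 0, 0, -0.2, 0.124, 0.024, 0.07, 0, 0, 0, -0.2]'

```text
time: 19.6
tool_pos: [0.4328, 0.3626, 0.0687]
tcp_rot: [2.94, 1.1, -0.012]
wrist_force: [-0.3, 0.2, -2.1]
width: 0.642
grip_force: 43.6
```

```bash
python3 -c "
from h import *
goto([.4358,.3645,.049],np.radians(-49))"
```

```text
shift mm [ 3.7  0.5 19.7] turn [-0.   0.4  0. ] q6 1.51 yaw -49.0 pos [0.4328 0.3626 0.0687] t 19.6
```

jog_arm --deltas '[0, 0, 0, 0, 0, 0, -0.2, 0, 0, 0.01, 0, 0, 0, -0.2, 0, 0, 0.018, 0, 0, 0, -0.2, 0, 0, 0.0215, 0, 0, 0, -0.2, 0, 0, 0.0215, 0, 0, 0, -0.2, 0, 0, 0.0215, 0, 0, 0, -0.2]'

```text
time: 20.2
tool_pos: [0.4359, 0.3648, 0.0508]
tcp_rot: [-2.942, -1.101, -0.0]
wrist_force: [-0.5, -0.5, -0.8]
width: 0.638
grip_force: 43.6
```

```bash
python3 -c "
from h import *
goto([.4358,.3645,.049],np.radians(-49))"
```

```text
shift mm [-0.3  0.2  1.8] turn [ 0. -0.  0.] q6 1.51 yaw -49.0 pos [0.4359 0.3648 0.0508] t 20.2
```

jog_arm --deltas '[0, 0, 0.0015, 0, 0, 0, -0.2, 0, 0, 0.0018, 0, 0, 0, 0.3, 0, 0, 0.0018, 0, 0, 0, 1, 0, 0, 0.0018, 0, 0, 0, 1, 0, 0, -0.03, 0, 0, 0, 1, 0, 0, -0.08, 0, 0, 0, 1, 0, 0, -0.13, 0, 0, 0, 1, 0, 0, -0.14, 0, 0, 0, 0.5]'

```text
time: 21.0
tool_pos: [0.4395, 0.3676, 0.1987]
tcp_rot: [-2.939, -1.1, -0.019]
wrist_force: [1.0, 0.8, 0.5]
width: 0.853
grip_force: 0.0
```

```bash
python3 -c "
from h import *
goto([.6019,.0155,.19],np.radians(-17))"
```

```text
shift mm [-108.7  372.2    7.6] turn [  0.3  -0.7 -32. ] q6 1.51 yaw -49.0 pos [0.4395 0.3676 0.1987] t 21.0
```

jog_arm --deltas '[-0.0135, 0.0465, 0, 0, 0, -8, 0.2, -0.027, 0.093, 0, 0, 0, -16, 0.2, -0.04, 0.139, 0, 0, 0, -24, 0.2, -0.0535, 0.186, 0, 0, 0, -32, 0.2, -0.067, 0.232, 0, 0, 0, -32, 0.2, -0.08, 0.279, 0, 0, 0, -32, 0.2, -0.0935, 0.325, 0, 0, 0, -32, 0.2, -0.107, 0.37, 0, 0, 0, -32, 0.2]'

```text
time: 21.8
tool_pos: [0.5985, 0.0134, 0.1906]
tcp_rot: [2.525, 1.869, 0.0]
wrist_force: [0.5, 0.7, -0.2]
width: 0.604
grip_force: 0.0
```

jog_arm --deltas '[0, 0, 0, 0, 0, 0, 0.2, 0, 0, 0.03, 0, 0, 0, 0.2, 0, 0, 0.06, 0, 0, 0, 0.2, 0, 0, 0.06, 0, 0, 0, 0.2, 0, 0, 0.06, 0, 0, 0, 0.2]'

```text
time: 22.3
tool_pos: [0.5971, 0.016, 0.1301]
tcp_rot: [-2.523, -1.869, 0.003]
wrist_force: [-0.3, 0.7, -0.2]
width: 0.593
grip_force: 0.0
```

```bash
python3 -c "
from h import *
goto([.6019,.0155,.048],np.radians(-17))
t=read_camera('top');s=read_camera('side')
cv2.imwrite('pics/ts9.png',np.hstack([cv2.resize(x,(400,400)) for x in (t['color'][110:270,360:520],t['color'][200:320,190:310])]))"
```

```text
shift mm [ 0.9  4.9 82.1] turn [-0.1  0.   0.1] q6 0.28 yaw -17.0 pos [0.5971 0.016  0.1301] t 22.3
```

View pics/ts9.png

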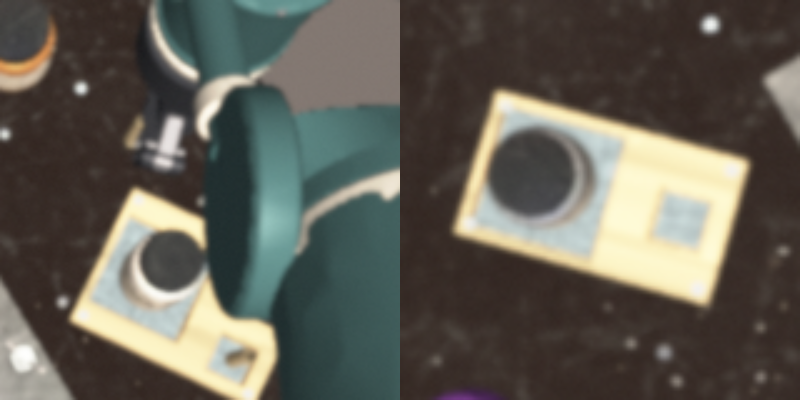

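The squat jar stands in the narrow board's big pocket, and the tube is just visible at (133,130) beside the fingers. Lowering onto it.

jog_arm --deltas '[0.001, 0.005, 0.03, 0, 0, 0, 0.2, 0.001, 0.005, 0.065, 0, 0, 0, 0.2, 0.001, 0.005, 0.081, 0, 0, 0, 0.2, 0.001, 0.005, 0.081, 0, 0, 0, 0.2, 0.001, 0.005, 0.081, 0, 0, 0, -0.4, 0.001, 0.005, 0.081, 0, 0, 0, -1, 0.001, 0.005, 0.081, 0, 0, 0, -1, 0.001, 0.005, 0.081, 0, 0, 0, -1]' --squeeze 25

```text
time: 23.2
tool_pos: [0.6047, 0.0149, 0.0518]
tcp_rot: [2.523, 1.868, 0.005]
wrist_force: [-0.1, -0.6, 5.1]
width: 0.133
grip_force: 26.6
```

jog_arm --deltas '[0, 0, 0, 0, 0, 0, -1, 0, 0, 0, 0, 0, 0, -1]'

```text
time: 23.4
tool_pos: [0.6047, 0.0149, 0.0518]
tcp_rot: [2.523, 1.868, 0.005]
wrist_force: [-0.3, -0.6, 5.7]
width: 0.131
grip_force: 26.8
```

jog_arm --deltas '[0, 0, -0.05, 0, 0, 0, -1, 0, 0, -0.1, 0, 0, 0, -1, 0, 0, -0.13, 0, 0, 0, -1, 0, 0, -0.13, 0, 0, 0, -1, 0, 0, -0.13, 0, 0, 0, -1]'

```text
time: 23.9
tool_pos: [0.6035, 0.0149, 0.1809]
tcp_rot: [2.524, 1.868, 0.003]
wrist_force: [-0.1, 0.3, -0.9]
width: 0.129
grip_force: 26.3
```

```bash
python3 -c "
from h import *
goto([.4125,.288,.18],np.radians(-17))"
```

```text
shift mm [ 205.4 -262.5    0.5] turn [ 0.1 -0.   0. ] q6 0.28 yaw -17.0 pos [0.6035 0.0149 0.1809] t 23.9
```

jog_arm --deltas '[0.029, -0.037, 0, 0, 0, 0, -1, 0.059, -0.075, 0, 0, 0, 0, -1, 0.088, -0.112, 0, 0, 0, 0, -1, 0.117, -0.15, 0, 0, 0, 0, -1, 0.147, -0.187, 0, 0, 0, 0, -1, 0.176, -0.225, 0, 0, 0, 0, -1, 0.205, -0.262, 0, 0, 0, 0, -1, 0.205, -0.262, 0, 0, 0, 0, -1]'

```text
time: 24.7
tool_pos: [0.4076, 0.2903, 0.1772]
tcp_rot: [-2.518, -1.875, 0.007]
wrist_force: [1.1, -0.9, -1.7]
width: 0.131
grip_force: 26.3
```

jog_arm --deltas '[0, 0, 0, 0, 0, 0, -1, 0, 0, 0.04, 0, 0, 0, -1, 0, 0, 0.08, 0, 0, 0, -1, 0, 0, 0.08, 0, 0, 0, -1, 0, 0, 0.08, 0, 0, 0, -1]'

```text
time: 25.2
tool_pos: [0.412, 0.2857, 0.0986]
tcp_rot: [-2.527, -1.867, 0.006]
wrist_force: [0.3, -0.5, -0.6]
width: 0.129
grip_force: 26.3
```

```bash
python3 -c "
from h import *
goto([.4125,.288,.057],np.radians(-17))"
```

```text
shift mm [ 2.4 -0.  41.6] turn [-0.1  0.2 -0.1] q6 0.86 yaw -17.1 pos [0.412  0.2857 0.0986] t 25.2
```

jog_arm --deltas '[0.002, 0, 0.02, 0, 0, 0, -1, 0.002, 0, 0.032, 0, 0, 0, -1, 0.002, 0, 0.038, 0, 0, 0, -1, 0.002, 0, 0.04, 0, 0, 0, -1, 0.002, 0, 0.0415, 0, 0, 0, -1, 0.002, 0, 0.0415, 0, 0, 0, -1, 0.002, 0, 0.0415, 0, 0, 0, -1]'

```text
time: 25.9
tool_pos: [0.4133, 0.2897, 0.0588]
tcp_rot: [2.525, 1.869, 0.002]
wrist_force: [0.0, -1.1, 0.4]
width: 0.132
grip_force: 26.3
```

```bash
python3 -c "
from h import *
goto([.4125,.288,.0555],np.radians(-17))
s=read_camera('side')
cv2.imwrite('pics/s10.png',cv2.resize(s['color'][130:270,220:360],(500,500)))"
```

```text
shift mm [-1.8 -0.3  3.3] turn [ 0. -0.  0.] q6 0.86 yaw -17.0 pos [0.4133 0.2897 0.0588] t 25.9
```

View pics/s10.png

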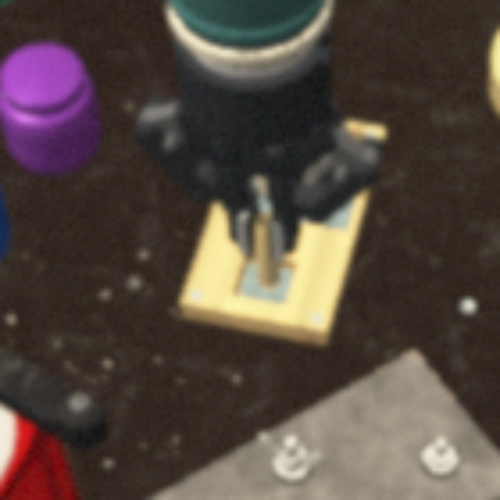

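The tube's foot is inside the small pocket at (268,283). I'll lower the last 3 mm, release and retreat.

jog_arm --deltas '[-0.001, 0, 0.0015, 0, 0, 0, -1, -0.001, 0, 0.003, 0, 0, 0, -1, -0.001, 0, 0.003, 0, 0, 0, -1, -0.001, 0, 0.003, 0, 0, 0, -0.6, -0.001, 0, 0.003, 0, 0, 0, -0.4, -0.001, 0, 0.003, 0, 0, 0, -0.4, -0.001, 0, -0.02, 0, 0, 0, -0.4, -0.001, 0, -0.06, 0, 0, 0, -0.4]'

```text
time: 26.75
tool_pos: [0.4098, 0.2866, 0.1154]
tcp_rot: [-2.525, -1.869, 0.013]
wrist_force: [0.2, 0.1, -0.6]
width: 0.296
grip_force: 0.0
```

jog_arm --deltas '[0, 0, -0.05, 0, 0, 0, -0.4, 0, 0, -0.1, 0, 0, 0, -0.4, 0.05, -0.02, -0.1, 0, 0, 0, -0.4, 0.09, -0.05, -0.1, 0, 0, 0, -0.4, 0.13, -0.08, -0.1, 0, 0, 0, -0.4, 0.17, -0.1, -0.1, 0, 0, 0, -0.4, 0.17, -0.1, -0.1, 0, 0, 0, -0.4, 0.17, -0.1, -0.1, 0, 0, 0, -0.4]'

```text
time: 27.55
tool_pos: [0.3659, 0.4808, 0.2174]
tcp_rot: [2.522, 1.872, -0.002]
wrist_force: [0.4, -0.7, 0.3]
width: 0.302
grip_force: 0.0
```

```bash
python3 -c "
from h import *
t=read_camera('top');s=read_camera('side')
cv2.imwrite('pics/fin.png',np.hstack([cv2.resize(x,(400,400)) for x in (s['color'][130:430,150:450],t['color'][100:340,200:500])]))"
```

```text
(no output)
```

View pics/fin.png

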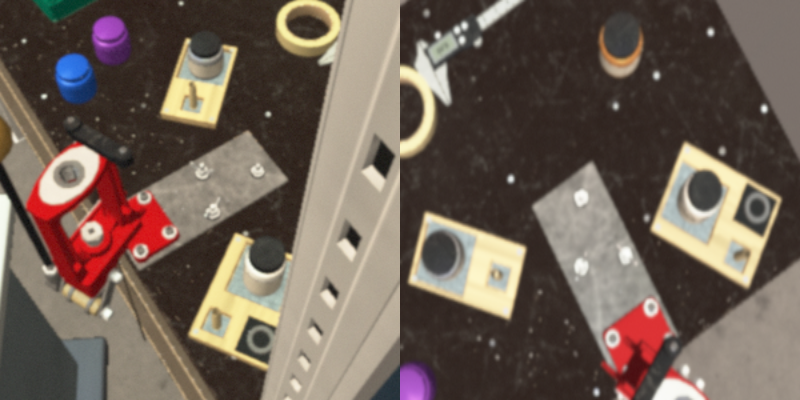

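Both kits are complete: upright tubes at (193,95) and (215,320), jars seated, and the ring on the pad. The amber jar hasn't moved. Handing in.

```bash
python3 -c "
from workcell import finish_job
print(finish_job())"
```

```text
the job is handed in; nothing more can be done
None
```

Both kits are made up as asked and the job is handed in (about 28 s of the 109 s used); the ring lies about 2 mm off the pad's centre, and the amber jar was left where it stood.

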